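# Refit the detent spring of a vial turret

### The arm

A 6-joint arm with a two-finger parallel gripper is mounted at the origin on the work surface. World frame = base frame: x ahead of the robot, y to its left, z up, the work surface at z = 0. Lengths are in mm, angles in rad, forces in N, time in s.
With the tool pointing down it reaches from about 350 to 975 mm from the base axis. Payload 7.1 kg.
Tool frame: the origin (TCP) lies at the very end of the fingers, on their centre line; the grasp point (between the pads) lies tcp_to_grasp behind it (tcp_to_grasp is the distance from the TCP to the grasp point, in mm); z points along the fingers, x is the direction in which the jaws open and shut, and the axes are right-handed (so a half turn about z gives the same grasp; the last joint's range is limited). The gripper opens to 88 mm and grips with 3 to 60 N. Pads are 20 mm wide; open, the fingers measure 115 mm over their backs; the gripper's body (75 mm by 178 mm) begins 61 mm behind the grasp point.
Start: joints at [-1.355, 0.423, 1.63, -0, 1.089, -0.019], TCP at [145.425, -607.829, 186.975] pointing down, gripper open.
Joint ranges: [-3, 3], [-0.9, 2.11], [0.09, 2.58], [-1.31, 4.45], [0.11, 2.69], [-2.54, 2.54]. Speed limits (rad/s): [2.39, 2.39, 3.01, 3.14, 3.14, 3.14].

### API

Orientations are given as a rotation vector (axis times angle).
In Python, from workcell import get_obs, get_image, close_job, recognise, mark_of, tcp_to_grasp gives the robot as it stands. The module is installed in compiled form; this text tells all that it offers.
- The arm moves only by the tool move_arm, never from a script. Its argument "motion" is a list of rows, each a list of 7 numbers: the shift along the world's x, y, z in mm, then the turn, a rotation vector about the world's x, y, z in rad, then the finger opening in mm, from 0 to 87.8. A call has 1 to 5 rows; each row is the pose to reach, as a shift and turn from the pose commanded when the call began; what a row does not reach only later rows make up. A row lasts 1/12 s, in which the tool goes at most 41.7 mm and 7.16 degrees, less where a joint would pass 70% of its speed; a pose out of reach is approached as far as the arm can. A call with a gripper value outside its range is refused whole. The fingers move at their own pace and stop on an object; the grip force is fixed at half the most. Time passes only in rows, so rows that repeat a pose let the fingers close. It gives the time, the measured TCP pose, the force and the opening at its end, in the units of the state.
- get_obs(): the state, without advancing time (a new reading comes with each control period).
- get_image(name): name is "scene" or "side" or "wrist"; returns a dict with "color" (480x640x3 uint8, red, green, blue), "mtx" (3x3 intrinsics, pixels), "camera_from_world" (4x4, takes a point from world to camera coordinates). Camera axes: x right, y up, looking along -z (the intrinsics and any distortion apply to the point x, -y, -z); pixel columns grow to the right and rows downward; lengths in mm; the calibration is good to about 2 mm. The wrist camera is an equidistant fisheye: a pixel r from the principal point sees the ray r / f radians off the axis. A picture is of the moment at which its call begins. There is no depth.
- close_job(): hands the job in, once; it reports no verdict.
Trained networks look in a picture, given as the dict that the camera call returned (one of the last four; its "shot" number tells which), for a name from the list of things; names that differ only in an ending like _2 or _b are one class to them, and where a whole thing is asked for, a point or a joint stands for the part that bears it (a point fixed in the world has none). Each returns a list of dicts, best first, with "p" (0 to 1); they miss things now and then, are a little off and sometimes report something else, mostly with a low value. They report only what shows in the picture. A call takes as long as a camera call.
- recognise(picture, label): "bbox" ([centre column, centre row, width, height] in pixels, round what is visible of it).
- mark_of(picture, label): "location" ([row, column] in pixels: a listed point, or the origin of a listed thing).
The state is a dict: "t": time; "qpos": joint angles; "qvel": joint speeds; "joint_torque": joint torques, N m; "ee_pos": TCP position; "orientation": TCP orientation; "ft_force": force on the tool from outside, world axes, zero at the start; "moment": the same for the moment, N m; "width": finger opening in mm.
Only numpy, scipy, OpenCV 4.12 (cv2) and the standard library are available. Lean on these libraries where they do the work, as an engineer would, in place of code of your own. Each camera call takes 0.05 s, during which the arm holds its last target. There are 200 camera calls.

### The job

Refit the return spring of the sampler turret's detent lever: hook the spring's bent leg down through the hole in the end of the lever, stretch the spring and put its eye over the grooved post, down under the post's head, so that the spring holds the lever's roller home in the turret's notch. Let go of it, and leave the bottle, screwdriver, screw dish and vial carton where they are.

Things in the scene. Friction and masses are not known exactly. Their poses are not given: they have to be found in the camera images.
- unit: Vial turret unit, cover off, fixed to the bench: grey base plate 295 x 215 mm, its top 16 mm above the bench, with a black vial turret (168 mm diameter, up to 92 mm high). Origin: centre of the plate at bench height, z up. In its frame (x, y in mm): turret axis (47.5, 0), lever pivot (-38.5, 60), spring post (-104.5, -73), lever hole when the lever is home (-104.5, 60).
- detent_lever (a joint): Angle of the detent lever, a flat steel bell crank, level, on an upright pivot: one 66 mm arm has the spring hole, the other, 60 mm, a white roller. 0 = home (roller in the turret's notch, hard stop); grows to 0.4 rad clockwise seen from above, hole moving away from the post. Friction of 0.04 N m holds it; about 1 N at the hole towards the post turns it home.
- lever_hole (a point): Centre of the upper mouth of the spring hole in the lever: an upright through hole 9 mm in diameter in a plate 4 mm thick (21 mm round boss). The plate's top, 44.6 mm above the bench, is at this point.
- post_top (a point): Centre of the top of the spring post, an upright steel pin on the base plate, top 37 mm above the bench: round head 10 mm in diameter and 2 mm thick, below it a neck 7 mm in diameter. 133 mm from the hole when the lever is home.
- spring: Close-wound steel tension spring lying on the bench, 14 mm diameter, 86 g. Origin: middle of the 29 mm dead-wound, rigid coil beside the eye (the place to hold it), at the underside; x along the spring towards the hook, z up. Along x (mm): eye centre -25.4, dead coil -14.4 to 14.4, working coils to 65, leg 82. It does not bend; it stretches from 2 N on, 220 N/m, by up to 40 mm (16 mm fitted).
- spring_eye (a point): Centre of the spring's eye: a flat ring of 2.4 mm wire lying level, 16 mm inside and 20.8 mm outside diameter, along the underside of the spring (this point is 1.2 mm above the underside).
- hook_tip (a point): Lower end of the hook leg, 107 mm from the eye's centre at rest. At this end the 2.4 mm wire runs 18 mm straight out from the top of the coil (its lower side 11.6 mm above the underside), then bends down; the leg ends here, level with the spring's underside. Hung on the lever, it reaches 11.6 mm below the lever's top face.
- solvent_bottle: Amber bottle with white cap, 86 mm diameter, 170 mm tall; origin at the centre of its base. Bystander.
- screwdriver: Screwdriver with black handle, 190 mm long, lying. Bystander.
- screw_dish: Shallow steel dish, 90 mm diameter, 22 mm high. Bystander.
- vial_carton: White carton 110 x 70 x 45 mm; origin at the centre of its base. Bystander.

How it is judged:
By the outcome, as a careful person would: the job done as asked, in the order asked, and still so for the second after the job is handed in, with the robot touching nothing.
It also fails if it takes over 45 s, if anything falls off the work surface, if the arm or the gripper's body presses on something with over 40 N, if the wrist force passes 120 N, or if a joint passes its speed limit or range.

## Working session

There is one attempt and no reset: what is moved stays moved. The work goes in short steps, Python scripts to look and compute and a tool call to move; the robot and the scene stay as the last step left them, time stands still between calls to the robot, and variables do not carry over. Pictures are saved under pics/ and viewed, about 8 in all and at most 12, crops included, and the job is handed in when it is done.

Besides the shell and the picture viewer there is one more tool, called after "Call:" as name(argument=value, ...), one argument or row to a line, values as JSON. move_arm: Moves the arm, as the interface text tells. Its arguments: {"type":"object","properties":{"motion":{"type":"array"}},"required":["motion"]}

```bash
mkdir -p pics
cat > h.py <<'E'
import numpy as np, cv2
from scipy.optimize import least_squares
from workcell import get_obs,get_image,close_job,recognise,mark_of,tcp_to_grasp
def ray(im,rc,fish):
    K=np.array(im["mtx"]);T=np.array(im["camera_from_world"])
    u=(rc[1]-K[0,2])/K[0,0];v=(rc[0]-K[1,2])/K[1,1]
    if fish:
        r=np.hypot(u,v);s=np.sin(r)/r if r>1e-9 else 1;d=np.array([u*s,-v*s,-np.cos(r)])
    else: d=np.array([u,-v,-1.])
    d/=np.linalg.norm(d);R=T[:3,:3]
    return -R.T@T[:3,3],R.T@d
def tri(rays):
    A=np.zeros((3,3));b=np.zeros(3)
    for o,d in rays:
        P=np.eye(3)-np.outer(d,d);A+=P;b+=P@o
    x=np.linalg.solve(A,b)
    return x,[np.linalg.norm((np.eye(3)-np.outer(d,d))@(x-o)) for o,d in rays]
def atz(r,z):
    o,d=r;return o+d*(z-o[2])/d[2]
def proj(im,p,fish):
    K=np.array(im["mtx"]);T=np.array(im["camera_from_world"])
    c=T[:3,:3]@np.array(p)+T[:3,3];x,y,z=c[0],-c[1],-c[2]
    if fish:
        h=np.hypot(x,y);th=np.arctan2(h,z);k=th/h if h>1e-9 else 0;u,v=x*k,y*k
    else:u,v=x/z,y/z
    return np.array([K[1,1]*v+K[1,2],K[0,0]*u+K[0,2]])
def look(names,labels,save=None):
    res={}
    for n in names:
        im=get_image(n)
        if save: cv2.imwrite(f"pics/{save}_{n}.png",im["color"][:,:,::-1])
        for l in labels:
            m=mark_of(im,l)
            for k in m[:2]: res.setdefault(l,[]).append((n,round(k["p"],2),np.round(k["location"],1),ray(im,k["location"],n=="wrist")))
    return res
E
python3 - <<'E'
from h import *
o=get_obs();print({k:np.round(v,3) for k,v in o.items()},tcp_to_grasp if not callable(tcp_to_grasp) else tcp_to_grasp())
L=["unit","spring","spring_eye","hook_tip","lever_hole","post_top","detent_lever","solvent_bottle","screwdriver","screw_dish","vial_carton"]
r=look(["scene","side","wrist"],L,"a")
for l in r:
    for n,p,rc,ry in r[l]: print(l,n,p,rc,np.round(atz(ry,{"lever_hole":44.6,"post_top":37,"unit":0}.get(l,0)),1))
    b=[x for i,x in enumerate(r[l]) if x[0] not in [y[0] for y in r[l][:i]]]
    if len(b)>1: x,e=tri([q[3] for q in b]);print("   tri",np.round(x,1),np.round(e,1))
E
```

```text
{'t': np.float64(0.0), 'qpos': array([-1.355,  0.424,  1.631, -0.   ,  1.089, -0.019]), 'qvel': array([ 0.002, -0.001,  0.001, -0.   ,  0.001,  0.   ]), 'joint_torque': array([-0.0000e+00, -5.4463e+01, -2.7367e+01,  6.4000e-02,  2.3000e-02,
       -0.0000e+00]), 'ee_pos': array([ 145.32 , -607.253,  186.22 ]), 'orientation': array([-2.466e+00,  1.945e+00,  2.000e-03]), 'ft_force': array([0.069, 1.058, 0.36 ]), 'moment': array([-0.016, -0.04 , -0.055]), 'width': np.float64(87.907)} 18.700000000000003Traceback (most recent call last):
  File "<stdin>", line 4, in <module>
  File "h.py", line 33, in look
    m=mark_of(im,l)
ValueError: it knows: hook_tip, lever_hole, post_top, screw_dish, screwdriver, solvent_bottle, spring, spring_eye, unit, vial_carton
```

Run:
```python
from h import *
L=["unit","spring","spring_eye","hook_tip","lever_hole","post_top","solvent_bottle","screwdriver","screw_dish","vial_carton"]
r=look(["scene","side","wrist"],L,"a")
for l in r:
    for n,p,rc,ry in r[l]: print(l,n,p,rc,np.round(atz(ry,{"lever_hole":44.6,"post_top":37,"unit":0}.get(l,0)),1))
    b=[x for i,x in enumerate(r[l]) if x[0] not in [y[0] for y in r[l][:i]]]
    if len(b)>1: x,e=tri([q[3] for q in b]);print("   tri",np.round(x,1),np.round(e,1))
a=[cv2.imread(f"pics/a_{n}.png") for n in("scene","side","wrist")]
cv2.imwrite("pics/a.png",cv2.resize(np.vstack([np.hstack(a[:2]),np.hstack([a[2],a[2]*0])]),(800,600),interpolation=cv2.INTER_AREA))
```

```text
unit scene 0.81 [281.  357.4] [598.7 136.1   0. ]
unit side 0.76 [264.2 291. ] [596.2 139.6   0. ]
   tri [597.3 137.   -2.2] [0.2 0.2]
spring scene 0.77 [366.3 178.9] [ 572.5 -255.4    0. ]
spring scene 0.5 [377.  185.3] [ 599.2 -254.8    0. ]
spring side 0.69 [195.7 334.2] [ 573.3 -234.3    0. ]
   tri [ 573.5 -253.    -7.2] [4.9 4.9]
spring_eye scene 0.69 [377.5 186.5] [ 601.4 -253.4    0. ]
spring_eye scene 0.38 [435.5 193.3] [ 708.6 -291.1    0. ]
spring_eye side 0.54 [191.2 327.1] [ 602.9 -258.9    0. ]
   tri [ 602.1 -253.8    2.4] [0.6 0.6]
hook_tip scene 0.59 [335.5 167.1] [ 499.1 -246.5    0. ]
lever_hole scene 0.73 [258.5 292. ] [503.8  38.3  44.6]
lever_hole side 0.61 [232.8 335. ] [505.1  39.8  44.6]
   tri [504.6  38.7  44.4] [0.8 0.8]
post_top scene 0.75 [315.8 317.8] [643.5  10.5  37. ]
post_top side 0.93 [224.9 290.3] [635.6  17.9  37. ]
post_top side 0.63 [339.8 375.8] [343.6 376.9  37. ]
   tri [639.4  11.6  31.9] [1.5 1.5]
solvent_bottle scene 0.66 [199.7 453.8] [535.6 450.2   0. ]
solvent_bottle side 0.64 [363.1 269.9] [537.8 450.7   0. ]
   tri [5.368e+02 4.504e+02 4.000e-01] [1. 1.]
screwdriver scene 0.77 [434.5 191.9] [ 705.6 -292.4    0. ]
screwdriver side 0.67 [185.2 300.9] [ 698.8 -281.     0. ]
   tri [ 702.7 -292.4   -6.2] [0.1 0.1]
screw_dish scene 0.77 [267.5 191.7] [ 376.5 -134.8    0. ]
screw_dish side 0.64 [219.3 395.4] [ 366.1 -134.4    0. ]
   tri [ 369.3 -135.4   -3.5] [3.9 3.9]
vial_carton scene 0.98 [168.4 364.3] [339.  339.2   0. ]
vial_carton side 0.91 [340.3 376.2] [346.4 343.4   0. ]
   tri [343.3 340.2  -0. ] [4. 4.]
```

View pics/a.png

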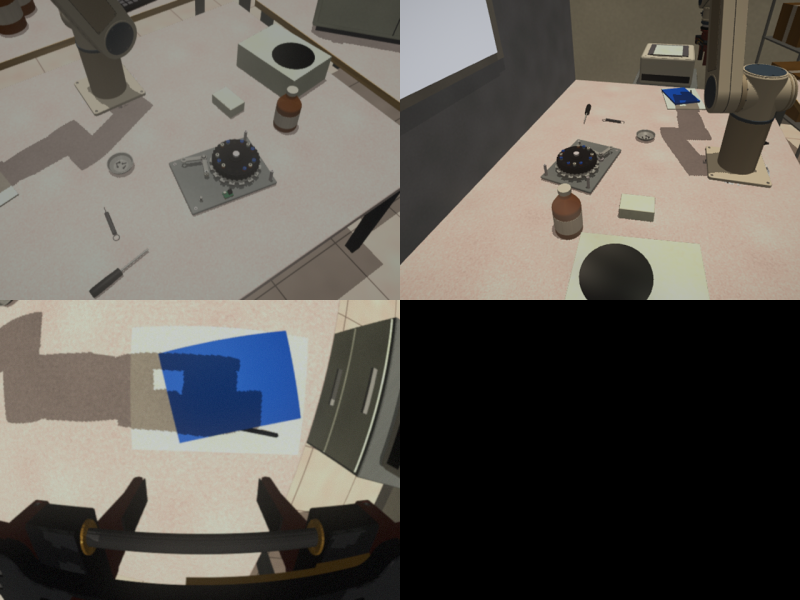

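The pictures show the spring at scene pixel (row 366, col 179), with its eye nearer the camera. The unit is at about (281, 357), with the lever partly off home. I'll move the wrist camera over the spring.

Call:
move_arm(
  motion=[
    [150,126,0,0,0,-0.31,88],
    [150,126,0,0,0,-0.31,88],
    [150,126,0,0,0,-0.31,88],
    [150,126,0,0,0,-0.31,88],
    [150,126,0,0,0,-0.31,88],
  ],
)

```text
t: 2.42
ee_pos: [297.2, -479.8, 187.1]
orientation: [-2.136, 2.303, -0.0]
ft_force: [-0.9, -0.4, -0.4]
width: 87.8
```

Call:
move_arm(
  motion=[
    [150,126,30,0,0,0,88],
    [150,126,30,0,0,0,88],
    [150,126,30,0,0,0,88],
    [150,126,30,0,0,0,88],
    [150,126,30,0,0,0,88],
  ],
)

```text
t: 2.83
ee_pos: [447.6, -353.8, 217.7]
orientation: [-2.137, 2.302, -0.001]
ft_force: [1.0, 0.1, -0.2]
width: 88.0
```

Call:
move_arm(
  motion=[
    [125,100,0,0,0,0,88],
    [125,100,0,0,0,0,88],
    [125,100,0,0,0,0,88],
    [125,100,0,0,0,0,88],
    [125,100,0,0,0,0,88],
  ],
)

```text
t: 3.25
ee_pos: [574.9, -251.9, 217.1]
orientation: [-2.14, 2.297, -0.002]
ft_force: [0.6, -0.6, -0.2]
width: 87.5
```

Run:
```python
from h import *
o=get_obs();print({k:np.round(o[k],3) for k in("t","qpos","ee_pos","orientation")})
r=look(["wrist"],["spring","spring_eye","hook_tip","lever_hole","post_top","unit","screw_dish"],"b")
for l in r:
    for n,p,rc,ry in r[l]: print(l,n,p,rc,np.round(atz(ry,{"lever_hole":44.6,"post_top":37}.get(l,0)),1))
print(np.round(ry[0],1))
```

```text
{'t': np.float64(3.25), 'qpos': array([-0.433,  0.395,  1.599,  0.002,  1.146,  1.208]), 'ee_pos': array([ 574.89 , -251.915,  217.074]), 'orientation': array([-2.140e+00,  2.297e+00, -2.000e-03])}
spring wrist 0.83 [199.1 327.7] [ 580.8 -257.9    0. ]
spring_eye wrist 0.89 [179.3 329.4] [ 603.2 -261.3    0. ]
spring_eye wrist 0.21 [220.3  50.3] [589.8 131.1   0. ]
hook_tip wrist 0.39 [270.4 322.3] [ 495.2 -245.6    0. ]
lever_hole wrist 0.92 [292.6  91.5] [498.   48.2  44.6]
post_top wrist 0.56 [171.9  91. ] [646.2  14.1  37. ]
unit wrist 0.73 [220.9  47. ] [589.6 138.2   0. ]
unit wrist 0.42 [292.5  90.3] [479.3  87.3   0. ]
screw_dish wrist 0.65 [356.  242.3] [ 377.3 -128.3    0. ]
[ 655.  -258.1  415.2]
```

View pics/b_wrist.png

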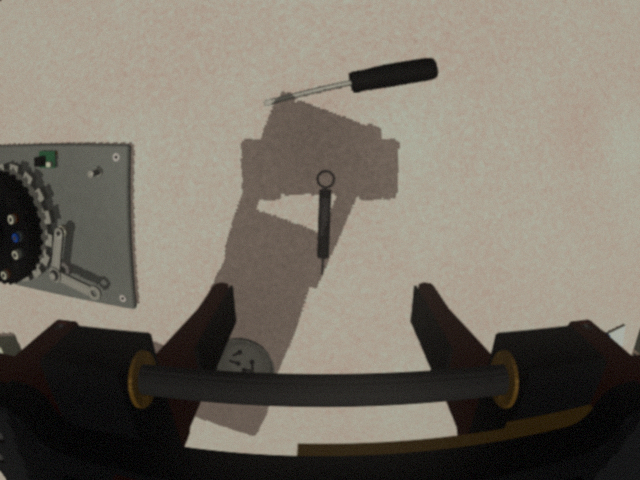

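The wrist view shows the spring eye at (col 326, row 179), the hook end at about (322, 272), the lever hole at about (91, 292) and the post at (93, 172). I'll go lower over the spring for a second view.

Call:
move_arm(
  motion=[
    [3,-4,-110,0,0,-0.07,88],
    [3,-4,-110,0,0,-0.07,88],
    [3,-4,-110,0,0,-0.07,88],
    [3,-4,-110,0,0,-0.07,88],
  ],
)

```text
t: 3.98
ee_pos: [568.9, -258.8, 101.3]
orientation: [2.05, -2.375, -0.014]
ft_force: [-0.7, -0.5, -0.8]
width: 88.0
```

Run:
```python
from h import *
o=get_obs();print({k:np.round(o[k],3) for k in("t","qpos","ee_pos","orientation")})
r=look(["wrist","scene","side"],["spring","spring_eye","hook_tip"],"c")
w=cv2.imread("pics/c_wrist.png");cv2.imwrite("pics/c.png",cv2.resize(w[100:340,200:440],(600,600),interpolation=cv2.INTER_CUBIC))
for l in r:
    for n,p,rc,ry in r[l]: print(l,n,p,rc,np.round(atz(ry,{"spring_eye":1.2}.get(l,0)),1),np.round(ry[0],0))
```

```text
{'t': np.float64(3.983), 'qpos': array([-0.446,  0.531,  1.678, -0.   ,  0.942,  1.271]), 'ee_pos': array([ 568.925, -258.849,  101.304]), 'orientation': array([ 2.05 , -2.375, -0.014])}
spring wrist 0.75 [220.7 317.5] [ 577.1 -255.5    0. ] [ 651. -272.  298.]
spring scene 0.54 [370.4 179.1] [ 580.5 -258.7    0. ] [1170. -307. 1034.]
spring side 0.58 [193.1 335.2] [ 574.2 -252.     0. ] [276. 985. 687.]
spring side 0.41 [220.6 392.1] [ 374.5 -125.2    0. ] [276. 985. 687.]
spring_eye wrist 0.96 [190.7 315.8] [ 602.4 -258.     1.2] [ 651. -272.  298.]
spring_eye scene 0.91 [380.2 185.3] [ 605.8 -257.7    1.2] [1170. -307. 1034.]
spring_eye scene 0.72 [277.5 354.2] [588.4 135.2   1.2] [1170. -307. 1034.]
spring_eye side 0.49 [192.4 330.2] [ 590.5 -250.9    1.2] [276. 985. 687.]
spring_eye side 0.29 [234.9 335.9] [515.6 -14.3   1.2] [276. 985. 687.]
hook_tip wrist 0.49 [305.7 320.5] [ 499.1 -246.3    0. ] [ 651. -272.  298.]
hook_tip scene 0.4 [336.1 168.4] [ 501.8 -244.9    0. ] [1170. -307. 1034.]
```

View pics/c.png

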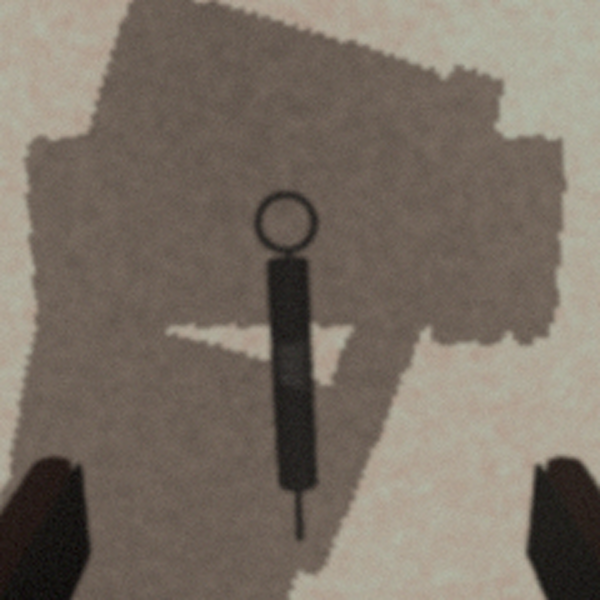

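The crop shows the spring clearly, with the eye at the top (287, 222 in the crop) and the dead coil below it. The jaws straddle its axis.

Run:
```python
from h import *
o=get_obs();print({k:np.round(o[k],3) for k in("t","qpos","qvel","ee_pos","orientation")}); print(2*np.degrees(np.arctan2(o["orientation"][1],o["orientation"][0])))
r=look(["wrist"],["spring","spring_eye"])
for l in r:
    for n,p,rc,ry in r[l]: print(l,n,p,rc,np.round(atz(ry,{"spring_eye":1.2}.get(l,0)),1),np.round(ry[0],0))
```

```text
{'t': np.float64(4.583), 'qpos': array([-0.444,  0.524,  1.673, -0.   ,  0.944,  1.272]), 'qvel': array([-0.001,  0.007,  0.002,  0.002,  0.   , -0.002]), 'ee_pos': array([ 573.735, -259.907,  107.635]), 'orientation': array([-2.054e+00,  2.376e+00, -1.000e-03])}
261.6886600555567
spring_eye wrist 0.81 [196.4 316.1] [ 602.3 -258.7    1.2] [ 653. -272.  306.]
spring_eye wrist 0.72 [311.3 320.2] [ 497.  -246.4    1.2] [ 653. -272.  306.]
```

Call:
move_arm(
  motion=[
    [4,4,-35,0,0,0.025,60],
    [4,4,-65,0,0,0.025,60],
    [4,4,-85,0,0,0.025,60],
    [4,4,-96,0,0,0.025,60],
    [4,4,-101,0,0,0.025,60],
  ],
)

```text
t: 5.15
ee_pos: [576.3, -255.3, 4.0]
orientation: [2.083, -2.35, -0.004]
ft_force: [-0.3, 0.0, 1.1]
width: 60.7
```

Call:
move_arm(
  motion=[
    [0,0,-2,0,0,0,40],
    [0,0,-4,0,0,0,30],
    [0,0,-4,0,0,0,20],
    [0,0,-4,0,0,0,5],
    [0,0,-4,0,0,0,5],
  ],
)

```text
t: 5.57
ee_pos: [578.1, -256.2, 3.0]
orientation: [-2.084, 2.35, -0.002]
ft_force: [-0.2, 0.3, 0.0]
width: 29.8
```

Call:
move_arm(
  motion=[
    [0,0,0,0,0,0,5],
    [0,0,0,0,0,0,5],
    [0,0,0,0,0,0,5],
  ],
)

```text
t: 5.82
ee_pos: [577.6, -255.9, 2.3]
orientation: [-2.084, 2.351, -0.001]
ft_force: [0.2, 0.3, 0.9]
width: 10.1
```

Call:
move_arm(
  motion=[
    [0,0,0,0,0,0,5],
    [0,0,0,0,0,0,5],
    [0,0,0,0,0,0,5],
  ],
)

```text
t: 6.07
ee_pos: [577.4, -255.8, 2.0]
orientation: [2.084, -2.351, -0.0]
ft_force: [-0.8, -0.5, 0.3]
width: 4.9
```

Run:
```python
from h import *
o=get_obs();print({k:np.round(o[k],3) for k in("t","ft_force","ee_pos","orientation","width")})
r=look(["wrist"],["spring_eye"],"d")
for l in r:
    for n,p,rc,ry in r[l]: print(l,n,p,rc,np.round(atz(ry,{"spring_eye":1.2}.get(l,0)),1),np.round(ry[0],0))
w=cv2.imread("pics/d_wrist.png");cv2.imwrite("pics/d.png",cv2.resize(w[150:450,140:500],(720,600),interpolation=cv2.INTER_CUBIC))
```

```text
{'t': np.float64(6.067), 'ft_force': array([-0.76 , -0.539,  0.32 ]), 'ee_pos': array([ 577.409, -255.845,    1.957]), 'orientation': array([ 2.084, -2.351, -0.   ]), 'width': np.float64(4.949)}
spring_eye wrist 0.69 [234.2 321.4] [ 602.4 -258.3    1.2] [ 658. -266.  200.]
```

View pics/d.png

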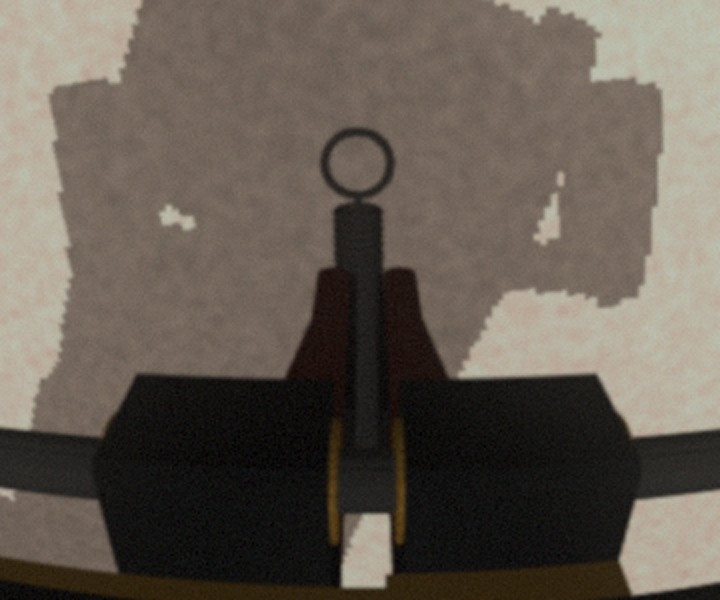

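The picture shows the finger tips (crop 350 and 385, row 270) closer together than the 14 mm spring. Before lifting, I'll check the geometry by projecting the tips.

Run:
```python
from h import *
im=get_image("wrist");o=get_obs();print(o["width"],o["ee_pos"])
d=np.array([.993,-.117,0]);s=np.array([.117,.993,0]);t=np.array([577.4,-255.8,2])
c=lambda p:np.round((proj(im,p,True)[::-1]-[140,150])*2).astype(int)
for z in(0,5,10,14,20,30):
  print(z,[(f,w,c(t+f*d+w*s+[0,0,z]).tolist()) for f in(10,0) for w in(2.5,-2.5,7)])
print([c(t+f*d+w*s+[0,0,5]) for f in(13,11) for w in(7,-7)])
for n in("scene","side"):
  q=get_image(n);b=recognise(q,"spring");print(n,[(round(x["p"],2),np.round(x["bbox"],0)) for x in b[:2]], proj(q,t,False))
  u,v=proj(q,t,False).astype(int)[::-1];g=q["color"][v-70:v+40,u-60:u+60,::-1];cv2.imwrite(f"pics/e_{n}.png",cv2.resize(g,None,fx=3.3,fy=3.3,interpolation=cv2.INTER_CUBIC))
cv2.imwrite("pics/e.png",np.hstack([cv2.imread("pics/e_scene.png"),cv2.imread("pics/e_side.png")]))
```

```text
4.870985143698545 [ 577.39753261 -255.8001649     1.94091766]
0 [(10, 2.5, [356, 221]), (10, -2.5, [374, 221]), (10, 7, [340, 221]), (0, 2.5, [356, 253]), (0, -2.5, [374, 253]), (0, 7, [340, 254])]
5 [(10, 2.5, [356, 227]), (10, -2.5, [374, 227]), (10, 7, [339, 227]), (0, 2.5, [356, 260]), (0, -2.5, [374, 260]), (0, 7, [340, 260])]
10 [(10, 2.5, [355, 233]), (10, -2.5, [374, 233]), (10, 7, [339, 233]), (0, 2.5, [356, 267]), (0, -2.5, [374, 267]), (0, 7, [339, 267])]
14 [(10, 2.5, [355, 239]), (10, -2.5, [374, 238]), (10, 7, [338, 239]), (0, 2.5, [355, 273]), (0, -2.5, [374, 273]), (0, 7, [339, 273])]
20 [(10, 2.5, [355, 247]), (10, -2.5, [374, 247]), (10, 7, [337, 247]), (0, 2.5, [355, 282]), (0, -2.5, [374, 282]), (0, 7, [338, 282])]
30 [(10, 2.5, [354, 262]), (10, -2.5, [375, 262]), (10, 7, [336, 262]), (0, 2.5, [355, 299]), (0, -2.5, [375, 299]), (0, 7, [337, 299])]
[array([339, 217]), array([390, 216]), array([339, 223]), array([390, 223])]
scene [(0.74, array([178., 362.,  20.,  32.]))] [367.87159511 179.61204944]
side [(0.74, array([395., 216.,  31.,  22.]))] [191.89545454 334.50598605]
```

View pics/e.png

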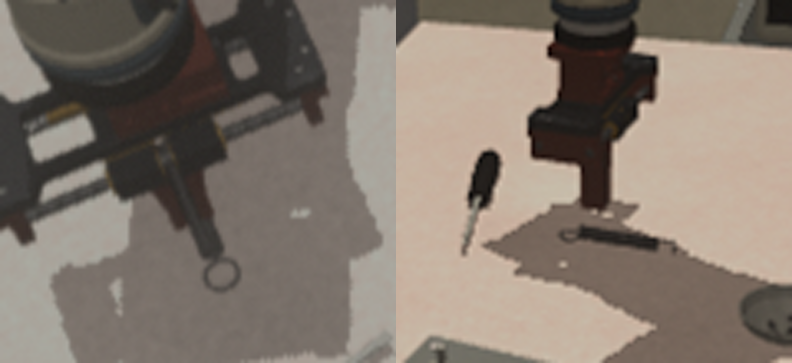

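The side view shows the finger tips (crop 595, 205) hovering about 20 mm above the spring, although the reported TCP is z = 2. The jaws shut on nothing. I'll open and feel downwards gently.

Call:
move_arm(
  motion=[
    [0,0,0,0,0,0,40],
    [0,0,0,0,0,0,40],
    [0,0,0,0,0,0,40],
    [0,0,0,0,0,0,40],
    [0,0,0,0,0,0,40],
  ],
)

```text
t: 6.83
ee_pos: [577.4, -255.8, 2.0]
orientation: [-2.084, 2.351, 0.0]
ft_force: [0.2, -0.5, -0.5]
width: 34.9
```

Call:
move_arm(
  motion=[
    [0,0,-3,0,0,0,40],
    [0,0,-6,0,0,0,40],
    [0,0,-8,0,0,0,40],
    [0,0,-10,0,0,0,40],
    [0,0,-10,0,0,0,40],
  ],
)

```text
t: 7.25
ee_pos: [577.0, -255.6, -8.7]
orientation: [2.084, -2.351, -0.001]
ft_force: [-0.3, -0.0, -0.2]
width: 40.4
```

Run:
```python
from h import *
q=get_image("side");t=np.array([577.4,-255.8,0])
for z in(-8,0,10,20):print(z,proj(q,t+[0,0,z],False))
u,v=proj(q,t,False).astype(int)[::-1];g=q["color"][v-50:v+25,u-50:u+50,::-1];g=cv2.resize(g,None,fx=6,fy=6,interpolation=cv2.INTER_CUBIC);cv2.imwrite("pics/f.png",g)
print(get_obs()["ft_force"],get_obs()["ee_pos"])
```

```text
-8 [194.62534363 334.52466201]
0 [192.44312508 334.50973282]
10 [189.69624953 334.49094065]
20 [186.92791704 334.47200169]
[0.14951281 0.35993874 0.05421757] [ 577.18201181 -255.70083746   -8.41622695]
```

View pics/f.png

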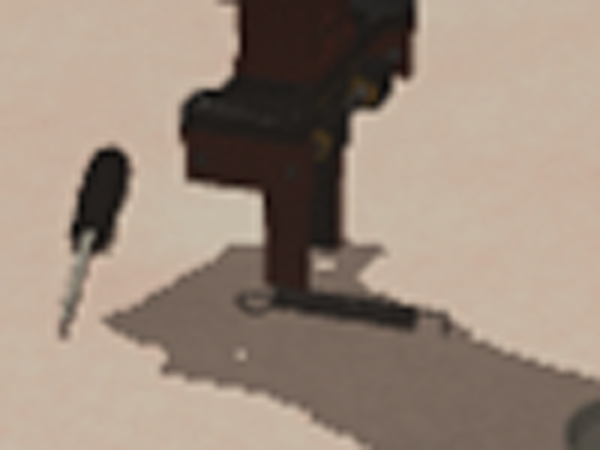

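The tips are still about 20 mm above the bench (crop rows 245 to 290), so the real finger ends sit about 28 mm above the reported TCP. I'll keep going down slowly and watch the force.

Call:
move_arm(
  motion=[
    [0,0,-4,0,0,0,40],
    [0,0,-7,0,0,0,40],
    [0,0,-10,0,0,0,40],
    [0,0,-12,0,0,0,40],
    [0,0,-12,0,0,0,40],
  ],
)

```text
t: 7.72
ee_pos: [577.0, -255.6, -20.7]
orientation: [2.084, -2.351, -0.001]
ft_force: [-0.2, 0.2, 0.2]
width: 40.1
```

Call:
move_arm(
  motion=[
    [0,0,-1,0,0,0,40],
    [0,0,-2,0,0,0,40],
    [0,0,-3,0,0,0,40],
    [0,0,-4,0,0,0,40],
  ],
)

```text
t: 8.05
ee_pos: [577.5, -255.8, -24.0]
orientation: [-2.084, 2.351, -0.0]
ft_force: [-0.3, 0.1, 0.3]
width: 39.9
```

Call:
move_arm(
  motion=[
    [0,0,-1,0,0,0,40],
    [0,0,-2,0,0,0,40],
    [0,0,-2,0,0,0,40],
  ],
)

```text
t: 8.3
ee_pos: [577.3, -255.8, -26.2]
orientation: [2.084, -2.351, -0.0]
ft_force: [0.4, -0.6, -0.0]
width: 39.9
```

Call:
move_arm(
  motion=[
    [0,0,-1,0,0,0,40],
    [0,0,-1,0,0,0,40],
    [0,0,-2,0,0,0,40],
    [0,0,-2,0,0,0,40],
  ],
)

```text
t: 8.63
ee_pos: [577.3, -255.8, -28.2]
orientation: [2.084, -2.351, -0.0]
ft_force: [-0.2, -1.0, 0.3]
width: 40.0
```

Call:
move_arm(
  motion=[
    [0,0,-1,0,0,0,40],
    [0,0,-1,0,0,0,40],
  ],
)

```text
t: 8.8
ee_pos: [577.3, -255.8, -29.2]
orientation: [2.084, -2.351, -0.0]
ft_force: [0.4, -0.2, -0.9]
width: 39.9
```

Call:
move_arm(
  motion=[
    [0,0,-1,0,0,0,40],
    [0,0,-1,0,0,0,40],
  ],
)

```text
t: 8.97
ee_pos: [577.3, -255.8, -30.2]
orientation: [2.084, -2.351, -0.0]
ft_force: [1.4, 0.4, 0.9]
width: 39.9
```

Call:
move_arm(
  motion=[
    [0,0,0,0,0,0,8],
    [0,0,0,0,0,0,8],
    [0,0,0,0,0,0,8],
    [0,0,0,0,0,0,8],
    [0,0,0,0,0,0,8],
  ],
)

```text
t: 9.38
ee_pos: [577.5, -255.8, -30.0]
orientation: [-2.084, 2.351, -0.0]
ft_force: [0.6, 0.5, 1.4]
width: 12.7
```

Run:
```python
from h import *
q=get_image("side");t=np.array([577.4,-255.8,0]);o=get_obs();print(o["t"],o["width"],o["ft_force"])
u,v=proj(q,t,False).astype(int)[::-1];g=q["color"][v-50:v+25,u-50:u+50,::-1];a=cv2.resize(g,None,fx=4,fy=4,interpolation=cv2.INTER_CUBIC)
q=get_image("wrist");b=cv2.resize(q["color"][180:380,190:455,::-1],(400,300),interpolation=cv2.INTER_CUBIC)
cv2.imwrite("pics/g.png",np.hstack([a,b]))
print([(m["p"],m["location"],atz(ray(q,m["location"],True),1.2)) for m in mark_of(q,"spring_eye")[:1]])
```

```text
9.4333 13.291590506887443 [-0.12414009  0.75160997  0.55656113]
[(0.83, [249.2, 326.1], array([ 603.7950833 , -260.79573465,    1.2       ]))]
```

View pics/g.png

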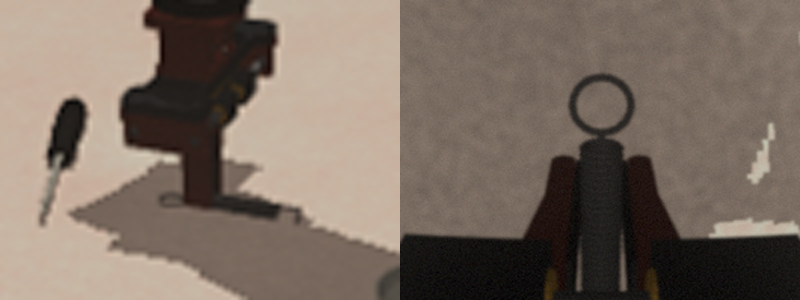

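The grip holds at about 13 mm, and the wrist crop shows the coil between the fingers with the eye free. I'll lift and approach the unit.

Call:
move_arm(
  motion=[
    [0,0,10,0,0,0,8],
    [0,0,30,0,0,0,8],
    [0,0,65,0,0,0,8],
    [0,0,100,0,0,0,8],
    [0,0,130,0,0,0,8],
  ],
)

```text
t: 9.95
ee_pos: [577.5, -255.9, 102.5]
orientation: [-2.084, 2.351, -0.001]
ft_force: [-0.6, -0.4, -0.9]
width: 13.4
```

Call:
move_arm(
  motion=[
    [23,196,0,0,0,-0.157,8],
    [23,196,0,0,0,-0.157,8],
    [23,196,0,0,0,-0.157,8],
    [23,196,0,0,0,-0.157,8],
    [23,196,0,0,0,-0.157,8],
  ],
)

```text
t: 10.37
ee_pos: [600.3, -57.1, 100.9]
orientation: [-1.893, 2.506, -0.0]
ft_force: [-0.3, -0.2, -1.3]
width: 13.3
```

Run:
```python
from h import *
r=look(["wrist","side","scene"],["lever_hole","post_top","unit","spring_eye","hook_tip"],"h")
o=get_obs();print({k:np.round(o[k],3) for k in("t","ft_force","ee_pos","orientation","width","qpos")},2*np.degrees(np.arctan2(o["orientation"][1],o["orientation"][0])))
for l in r:
    for n,p,rc,ry in r[l]: print(l,n,p,rc,np.round(atz(ry,{"lever_hole":44.6,"post_top":37,"unit":0}.get(l,o["ee_pos"][2]+30)),1))
    b=[x for i,x in enumerate(r[l]) if x[0] not in [y[0] for y in r[l][:i]]]
    if len(b)>1: x,e=tri([q[3] for q in b]);print("   tri",np.round(x,1),np.round(e,1))
im=get_image("side");t=o["ee_pos"];u,v=proj(im,t,False).astype(int)[::-1]
a=cv2.imread("pics/h_side.png")[v-70:v+50,u-60:u+60];b=cv2.imread("pics/h_wrist.png")[60:360,100:400]
print(u,v);cv2.imwrite("pics/h.png",np.hstack([cv2.resize(a,(400,400),interpolation=cv2.INTER_CUBIC),cv2.resize(b,(400,400))]))
```

```text
{'t': np.float64(11.267), 'ft_force': array([-0.575, -0.834, -0.002]), 'ee_pos': array([600.399, -59.919,  99.938]), 'orientation': array([ 1.893, -2.507, -0.   ]), 'width': np.float64(12.873), 'qpos': array([-0.119,  0.501,  1.737, -0.   ,  0.903,  1.729])} -105.88702334440767
post_top wrist 0.86 [215.8 212.2] [643.8  15.8  37. ]
post_top side 0.31 [234.8 337.7] [498.7  36.3  37. ]
post_top scene 0.82 [317. 320.] [648.1  12.6  37. ]
post_top scene 0.61 [201.3 455.5] [564.  423.1  37. ]
   tri [588.7  17.7  -7.2] [51.3 84.8 34.7]
unit wrist 0.7 [290.2 135. ] [593.9 133.5   0. ]
unit side 0.56 [267.5 288.3] [598.5 154.1   0. ]
unit scene 0.79 [280.6 351. ] [590.5 125.7   0. ]
   tri [594.2 136.   -7.5] [ 3.1 11.2 10.5]
spring_eye wrist 0.62 [248.9 324. ] [625.3 -65.1 129.9]
spring_eye side 0.63 [179.5 302.1] [625.6 -75.  129.9]
spring_eye scene 0.69 [303.5 274. ] [628.6 -69.6 129.9]
   tri [626.  -68.1 131.3] [2.9 3.  3.2]
hook_tip wrist 0.54 [419.9 323.5] [519.5 -34.9 129.9]
hook_tip side 0.6 [190.2 335.7] [520.3 -33.9 129.9]
   tri [520.  -34.7 129.9] [0.5 0.5]
lever_hole side 0.45 [236.1 334.1] [503.7  55.4  44.6]
lever_hole scene 0.61 [256.7 292. ] [499.9  40.7  44.6]
   tri [502.1  43.9  40.1] [4.9 4.9]
309 192
```

View pics/h.png

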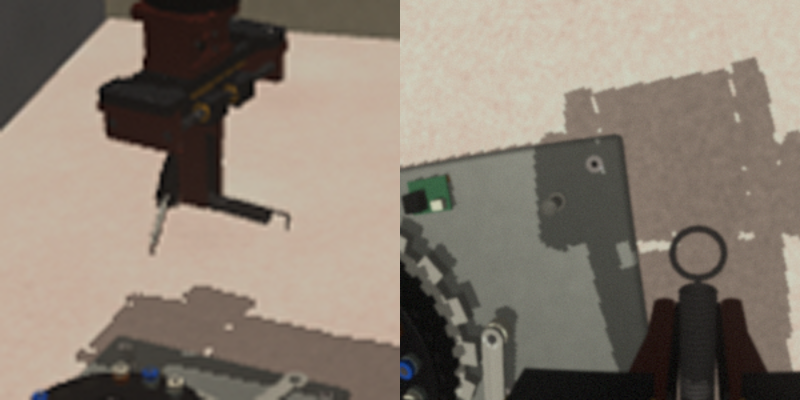

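The spring is held level (tri z about 130, i.e. underside = reported z + 30), and the gripper body looks well above the finger ends. The post head shows at wrist pixel (217, 211) and the corner screw at (245, 182). Next I'll get a wrist view of the lever hole.

Call:
move_arm(
  motion=[
    [-140,0,20,0,0,0,8],
    [-140,0,20,0,0,0,8],
    [-140,0,20,0,0,0,8],
    [-140,0,20,0,0,0,8],
    [-140,0,20,0,0,0,8],
  ],
)

```text
t: 11.73
ee_pos: [456.1, -59.5, 120.1]
orientation: [1.892, -2.506, -0.003]
ft_force: [-0.5, -0.7, -0.7]
width: 13.0
```

Run:
```python
from h import *
r=look(["wrist","wrist"],["lever_hole","post_top","spring_eye"],"i")
o=get_obs();print({k:np.round(o[k],3) for k in("t","ee_pos","width")})
for l in r:
    for n,p,rc,ry in r[l]: print(l,n,p,rc,np.round(atz(ry,{"lever_hole":44.6,"post_top":37,"unit":0}.get(l,o["ee_pos"][2]+31)),1),np.round(ry[0]))
im=get_image("wrist")
for p in ([648,12.6,37],[644,16,37],[504,40,44.6]):print(proj(im,p,True))
b=im["color"][60:330,80:440,::-1];cv2.imwrite("pics/i.png",cv2.resize(b,(800,600),interpolation=cv2.INTER_CUBIC))
```

```text
{'t': np.float64(12.133), 'ee_pos': array([461.331, -59.831, 119.723]), 'width': np.float64(13.442)}
lever_hole wrist 0.94 [228.9 180.8] [495.7  47.1  44.6] [534. -82. 318.]
lever_hole wrist 0.55 [296.3 327.2] [408.7 -49.9  44.6] [534. -82. 318.]
lever_hole wrist 0.85 [232.2 180.7] [499.8  47.8  44.6] [540. -82. 318.]
lever_hole wrist 0.26 [292.9 415.7] [ 397.4 -121.4   44.6] [540. -82. 318.]
post_top wrist 0.66 [ 41.  166.4] [644.6  14.5  37. ] [534. -82. 318.]
post_top wrist 0.81 [ 47.6 165. ] [646.8  16.9  37. ] [540. -82. 318.]
spring_eye wrist 0.85 [250.5 323.8] [481.  -67.3 150.7] [534. -82. 318.]
spring_eye wrist 0.87 [250.3 325.1] [487.  -68.4 150.7] [540. -82. 318.]
[ 42.42761192 168.74540278]
[ 48.4285869 166.1228225]
[223.20776371 186.58776983]
```

View pics/i.png

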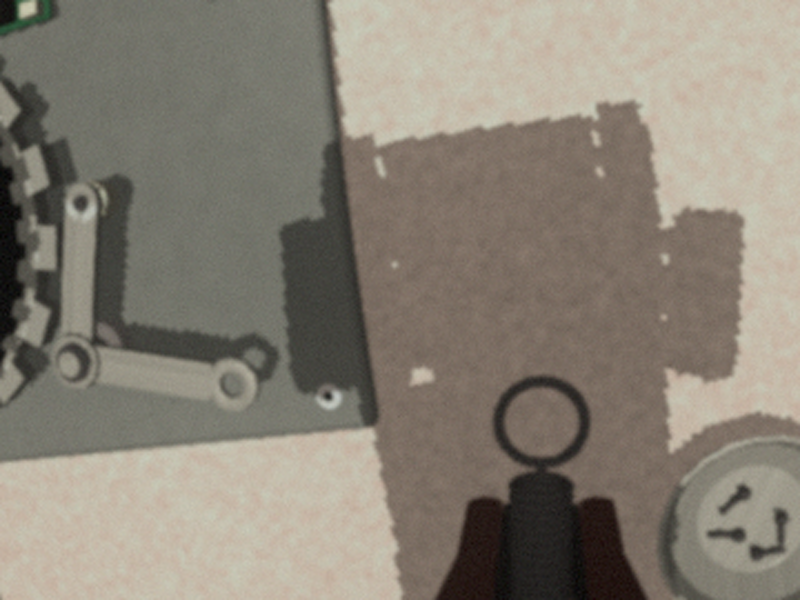

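The crop shows the lever hole at (234, 382), which is wrist pixel (row 232, col 185), with the pivot at (75, 362) and the roller arm going up. I'll place the hook tip above the hole.

Call:
move_arm(
  motion=[
    [119,87,0,0,0,0.06,8],
    [119,87,0,0,0,0.06,8],
    [119,87,0,0,0,0.06,8],
    [119,87,0,0,0,0.06,8],
    [119,87,-20,0,0,0.06,8],
  ],
)

```text
t: 12.6
ee_pos: [587.1, 30.1, 102.9]
orientation: [-1.965, 2.44, -0.009]
ft_force: [0.7, -0.5, -0.2]
width: 13.3
```

Call:
move_arm(
  motion=[
    [0,0,-20,0,0,0,8],
    [0,0,-40,0,0,0,8],
    [0,0,-50,0,0,0,8],
    [0,0,-50,0,0,0,8],
  ],
)

```text
t: 12.93
ee_pos: [577.6, 27.2, 47.4]
orientation: [1.965, -2.446, -0.005]
ft_force: [-0.5, 0.0, -0.3]
width: 13.0
```

Run:
```python
from h import *
r=look(["side","scene","wrist"],["lever_hole","post_top","hook_tip","spring_eye"],"j")
o=get_obs();e=o["ee_pos"];a=np.radians(2*np.degrees(np.arctan2(o["orientation"][1],o["orientation"][0]))-90)
d=np.array([np.cos(a),np.sin(a),0]);d*= -np.sign(d[0])
print(np.round(o["t"],2),e.round(1),d.round(3),"tip",(e+81.6*d).round(1),"eye",(e-25.4*d).round(1))
for l in r:
    for n,p,rc,ry in r[l]: print(l,n,p,rc,np.round(atz(ry,{"lever_hole":44.6,"post_top":37}.get(l,e[2]+30)),1))
    b=[x for i,x in enumerate(r[l]) if x[0] not in [y[0] for y in r[l][:i]]]
    if len(b)>1: x,q=tri([q[3] for q in b]);print("   tri",np.round(x,1),np.round(q,1))
A=cv2.imread("pics/j_side.png")[150:270,250:370];B=cv2.imread("pics/j_scene.png")[190:330,230:370]
cv2.imwrite("pics/j.png",np.hstack([cv2.resize(A,(400,400),interpolation=cv2.INTER_CUBIC),cv2.resize(B,(400,400),interpolation=cv2.INTER_CUBIC)]))
```

```text
13.68 [579.4  27.2  50. ] [-0.977  0.215  0.   ] tip [499.8  44.8  50. ] eye [604.2  21.7  50. ]
lever_hole side 0.51 [233.5 333.6] [507.8  43.9  44.6]
lever_hole scene 0.26 [266.  190.7] [ 406.2 -142.3   44.6]
   tri [ 473.  -101.8   13.4] [83.5 83.5]
post_top side 0.97 [226.5 287.5] [640.5  27.3  37. ]
post_top scene 0.58 [313.8 320.7] [642.8  17.6  37. ]
post_top scene 0.26 [280.7 353.8] [614.6 114.7  37. ]
post_top wrist 0.95 [160.4 313.7] [644.3  17.9  37. ]
   tri [642.8  18.8  32.6] [1.3 2.1 1.4]
hook_tip side 0.39 [222.9 337.6] [496.6  45.9  80. ]
hook_tip wrist 0.55 [417.6 321.9] [500.3  45.   80. ]
   tri [497.7  44.9  78.5] [1.1 1.1]
spring_eye side 0.66 [214.4 303.5] [593.9  24.8  80. ]
spring_eye scene 0.48 [285.9 311.6] [604.  23.  80.]
spring_eye wrist 0.86 [252.1 329.8] [603.1  18.3  80. ]
   tri [599.6  20.7  75.8] [4.2 4.2 2.9]
```

View pics/j.png

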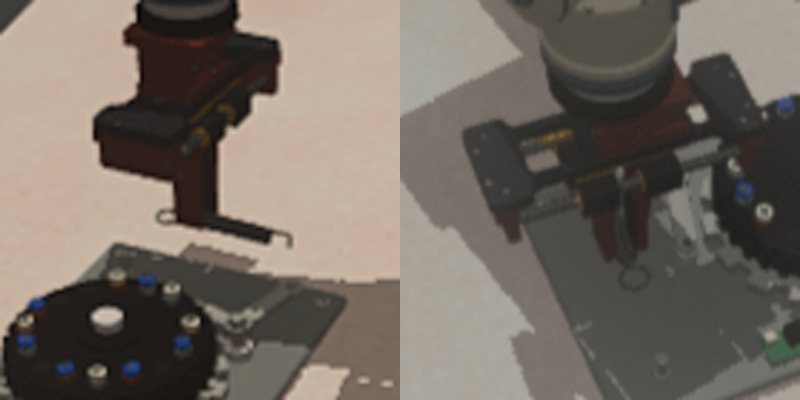

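The side crop shows the hook tip (290, 245) just above the lever boss (about (290, 285)), with the gripper body clear above the turret. I'll refine the hole centre numerically from the last wrist view.

Run:
```python
from h import *
from scipy.spatial.transform import Rotation as R
im=get_image("wrist");o=get_obs()
W=lambda p,rv:np.block([[R.from_rotvec(rv).as_matrix(),np.array(p)[:,None]],[0,0,0,1]])
H=np.array(im["camera_from_world"])@W(o["ee_pos"],o["orientation"])
def fit(v):
    j=dict(im);j["camera_from_world"]=H@np.linalg.inv(W([v[0],v[1],v[2]],[1.893,-2.507,0]));return j
pts=[([648,12.6,37],[42.42761192,168.74540278]),([644,16,37],[48.4285869,166.1228225]),([504,40,44.6],[223.20776371,186.58776983])]
s=least_squares(lambda v:np.concatenate([proj(fit(v),p,True)-q for p,q in pts]),[461,-60,120]);print(s.x,s.cost)
j=fit(s.x)
g=cv2.GaussianBlur(cv2.cvtColor(cv2.imread("pics/i.png"),cv2.COLOR_BGR2GRAY),(5,5),0)
f=lambda c:np.array([60+(c[1]+.5)*.45-.5,80+(c[0]+.5)*.45-.5])
c=cv2.HoughCircles(g[320:440,180:300],cv2.HOUGH_GRADIENT,1,10,param1=60,param2=12,minRadius=6,maxRadius=30)
for x in ([] if c is None else c[0][:5]):print(x+[180,320,0],atz(ray(j,f(x+[180,320,0]),True),44.6).round(1))
for n,p,z in(("hole eye",(233,382),44.6),("pivot",(75,362),46),("roller",(82,203),46),("screw",(328,397),16)):print(n,atz(ray(j,f(p),True),z).round(1))
np.set_printoptions(linewidth=250);print(g[352:416:4,200:268:4])
q=get_image("side")
for n,p in(("tip",[499.8,44.8,80]),("hole",[499.5,44.5,44.6]),("post",[645,16,37])):print(n,proj(q,p,False))
```

```text
[461.32685251 -59.78325799 119.73013538] 0.001576446328502864
[229.5        385.5         26.79999924] [497.2  46.1  44.6]
[249.5        359.5         26.10000038] [504.   35.1  44.6]
[261.5        357.5         16.89999962] [503.3  30.4  44.6]
[240.5        381.5         15.80000019] [497.4  41.4  44.6]
[258.5        368.5         14.19999981] [499.9  32.9  44.6]
hole eye [498.   44.3  44.6]
pivot [524.7 105.3  46. ]
roller [579.   79.1  46. ]
screw [476.9  21.4  16. ]
[[ 66  66  68  66  67  67  67  67  66  68  69  88 108 117 111 104  83]
 [ 67  66  66  68  69  71  78  84  79  70  75  99 115 116 115 114  97]
 [ 84  77  70  67  84 110 123 130 131 119 104  98 103 113 118 111  91]
 [136 129 119  99 121 144 151 152 152 159 153 128  96  96 114 105  78]
 [147 149 144 132 141 151 152 147 148 154 160 160 123  85  87  85  72]
 [144 145 145 144 148 147 135 126 130 138 148 158 158 122  75  66  68]
 [150 149 147 150 151 134 107 118 117 121 131 149 166 156  97  68  68]
 [153 153 151 153 149 111 102 120 118 116 122 138 157 159 112  77  87]
 [152 151 151 154 153 111  98 119 118 119 118 132 150 161 125  98 112]
 [151 150 149 152 159 126  92 113 119 118 119 130 148 157 127 101 116]
 [151 152 150 148 158 150 108  95 111 110 115 134 148 152 118 106 119]
 [146 148 143 138 151 162 148 115 103 113 127 140 147 143 109 112 117]
 [129 132 130 125 142 157 159 148 141 144 143 144 145 129 112 116 117]
 [121 121 121 123 130 144 152 150 150 149 147 141 130 117 118 117 116]
 [120 120 120 118 122 126 137 140 141 143 141 131 117 119 118 118 121]
 [120 120 120 120 120 120 121 126 126 126 126 122 119 121 121 123 120]]
tip [222.54139594 336.47725267]
hole [234.02480533 336.66483116]
post [224.13594773 287.24304595]
```

Hole–pivot measures 66.6 mm, roller arm 60.3 and post–home hole 133.8, all matching the text. The hole is at (498, 44.5), the post at (645, 16.5). I'll align and go down with force checks.

Call:
move_arm(
  motion=[
    [-1.2,2,-10,0,0,0.03,8],
    [-1.2,2,-22,0,0,0.03,8],
    [-1.2,2,-29,0,0,0.03,8],
    [-1.2,2,-32,0,0,0.03,8],
    [-1.2,2,-32,0,0,0.03,8],
  ],
)

```text
t: 14.2
ee_pos: [577.3, 29.1, 16.7]
orientation: [2.002, -2.418, -0.002]
ft_force: [-0.7, -0.1, -0.6]
width: 13.1
```

Call:
move_arm(
  motion=[
    [0,0,-1.5,0,0,0,8],
    [0,0,-3,0,0,0,8],
    [0,0,-4.5,0,0,0,8],
    [0,0,-6,0,0,0,8],
  ],
)

```text
t: 14.53
ee_pos: [578.5, 29.2, 12.2]
orientation: [-2.004, 2.419, -0.001]
ft_force: [0.6, 0.5, -1.0]
width: 13.6
```

Call:
move_arm(
  motion=[
    [0,0,-1.5,0,0,0,8],
    [0,0,-3,0,0,0,8],
    [0,0,-3,0,0,0,8],
  ],
)

```text
t: 14.78
ee_pos: [578.1, 29.2, 8.7]
orientation: [2.004, -2.419, -0.0]
ft_force: [-0.9, 0.1, -0.8]
width: 13.0
```

Call:
move_arm(
  motion=[
    [0,0,-1.5,0,0,0,8],
    [0,0,-3,0,0,0,8],
    [0,0,-3,0,0,0,8],
  ],
)

```text
t: 15.03
ee_pos: [578.1, 29.1, 5.7]
orientation: [2.004, -2.419, -0.0]
ft_force: [-0.3, 0.2, -1.4]
width: 13.7
```

Run:
```python
from h import *
r=look(["side","scene","wrist"],["hook_tip","lever_hole","post_top","spring_eye"],"k")
o=get_obs();e=o["ee_pos"];print(o["t"],e.round(1),o["ft_force"].round(1),o["moment"].round(2))
for l in r:
    for n,p,rc,ry in r[l]: print(l,n,p,rc,np.round(atz(ry,{"lever_hole":44.6,"post_top":37}.get(l,e[2]+30)),1))
A=cv2.imread("pics/k_side.png")[200:260,300:360];B=cv2.imread("pics/k_wrist.png")[90:290,210:410]
cv2.imwrite("pics/k.png",np.hstack([cv2.resize(A,(400,400),interpolation=cv2.INTER_CUBIC),cv2.resize(B,(400,400),interpolation=cv2.INTER_CUBIC)]))
```

```text
15.7833 [578.2  29.2   6. ] [-0.5 -1.  -1.2] [ 0.05 -0.04  0.05]
hook_tip side 0.54 [237.5 337. ] [497.9  47.6  36. ]
hook_tip side 0.24 [339.2 374.6] [346.2 374.9  36. ]
hook_tip scene 0.36 [170.5 361.1] [369.4 306.6  36. ]
hook_tip wrist 0.48 [417.1 320.7] [499.3  45.2  36. ]
lever_hole side 0.54 [232.4 336.7] [501.2  37.   44.6]
lever_hole wrist 0.86 [429.4 323.2] [496.9  44.2  44.6]
post_top side 0.8 [225.4 287.7] [641.7  21.9  37. ]
post_top scene 0.65 [314.6 319.2] [642.7  14.2  37. ]
post_top wrist 0.79 [163.5 320.1] [644.2  17.7  37. ]
spring_eye side 0.51 [227.2 300.7] [605.   21.1  36. ]
spring_eye scene 0.6 [296.2 313.6] [600.7  28.4  36. ]
spring_eye wrist 0.78 [251.7 324.5] [602.7  23.5  36. ]
```

No force at 8.6 mm below the lever's top face, so the leg should be in the hole. I'll raise and pitch the eye up slightly, then pull towards the post in stages and read the tension.

Call:
move_arm(
  motion=[
    [2,-0.4,1,-0.003,-0.017,0.015,8],
    [5,-0.8,3,-0.0065,-0.034,0.015,8],
    [9,-1.5,3,-0.0065,-0.034,0.015,8],
    [12,-2,3,-0.0065,-0.034,0.015,8],
    [12,-2,3,-0.0065,-0.034,0.015,8],
  ],
)

```text
t: 16.2
ee_pos: [591.2, 27.1, 9.2]
orientation: [-2.007, 2.387, -0.043]
ft_force: [-0.6, -0.2, -1.6]
width: 13.3
```

Call:
move_arm(
  motion=[
    [3,-0.5,0,0,0,0,8],
    [6,-1,0,0,0,0,8],
    [9,-1.5,0,0,0,0,8],
    [12,-2,0,0,0,0,8],
    [12,-2,0,0,0,0,8],
  ],
)

```text
t: 16.62
ee_pos: [602.3, 25.1, 8.8]
orientation: [-2.008, 2.388, -0.041]
ft_force: [-2.1, 0.0, -0.6]
width: 13.1
```

Call:
move_arm(
  motion=[
    [3,-0.5,0,0,0,0,8],
    [6,-1,0,0,0,0,8],
    [8,-1.3,0,0,0,0,8],
    [8,-1.3,0,0,0,0,8],
  ],
)

```text
t: 16.95
ee_pos: [610.1, 23.8, 8.8]
orientation: [-2.008, 2.388, -0.041]
ft_force: [-3.5, 0.4, -0.0]
width: 13.0
```

Run:
```python
from h import *
print(get_obs()["ft_force"].round(1))
r=look(["wrist"],["hook_tip","lever_hole","post_top","spring_eye"],"l")
o=get_obs();e=o["ee_pos"];print(o["t"],e.round(1),o["ft_force"].round(1),o["moment"].round(2))
for l in r:
    for n,p,rc,ry in r[l]: print(l,n,p,rc,np.round(atz(ry,{"lever_hole":44.6,"post_top":37}.get(l,e[2]+31)),1))
```

```text
[-3.5  0.4 -0. ]
17.2 [609.8  23.9   8.8] [-4.4  0.5 -0.5] [ 0.11  0.87 -0.03]
hook_tip wrist 0.6 [429.8 321.2] [522.6  39.8  39.8]
hook_tip wrist 0.46 [224.3 326. ] [646.7  15.7  39.8]
lever_hole wrist 0.69 [444.6 320.7] [514.2  41.6  44.6]
post_top wrist 0.96 [229.3 325.2] [643.7  16.6  37. ]
spring_eye wrist 0.58 [248.7 326.3] [635.   17.6  39.8]
```

The pull rises to about 4 N with the lever hole read at (514.2, 41.6), which is home, so the leg is hooked and the lever is seated. I'll move the eye over the post.

Call:
move_arm(
  motion=[
    [3,-0.4,0,0,0,0,8],
    [6,-0.9,0,0,0,0,8],
    [9.5,-1.4,0,0,0,0,8],
    [9.5,-1.4,0,0,0,0,8],
  ],
)

```text
t: 17.53
ee_pos: [619.3, 22.4, 8.8]
orientation: [-2.009, 2.388, -0.04]
ft_force: [-6.7, 1.0, -0.9]
width: 13.2
```

Run:
```python
from h import *
r=look(["wrist"],["post_top","spring_eye"],"m")
o=get_obs();e=o["ee_pos"];print(o["t"],e.round(1),o["ft_force"].round(1),o["moment"].round(2),o["width"])
for l in r:
    for n,p,rc,ry in r[l]: print(l,n,p,rc,np.round(atz(ry,{"lever_hole":44.6,"post_top":37}.get(l,e[2]+32)),1))
w=cv2.imread("pics/m_wrist.png")[190:310,245:405];cv2.imwrite("pics/m.png",cv2.resize(w,(800,600),interpolation=cv2.INTER_CUBIC))
im=get_image("wrist")
c=lambda p:((proj(im,p,True)[::-1]-[245,190]+.5)*5-.5).round(0)
print("eye rim z41",[c([644+8*a,17+8*b,41]) for a,b in((0,0),(1,0),(-1,0),(0,1),(0,-1))],"post",c([644,17,37]))
```

```text
17.6833 [618.5  22.5   8.6] [-6.1  0.9  0.3] [0.24 1.26 0.04] 13.200651338775206
post_top wrist 0.74 [246.4 321.6] [644.9  18.3  37. ]
spring_eye wrist 0.74 [250.  324.5] [643.9  17.1  40.6]
eye rim z41 [array([400., 296.]), array([385., 214.]), array([414., 375.]), array([316., 310.]), array([484., 282.])] post [400. 284.]
```

View pics/m.png

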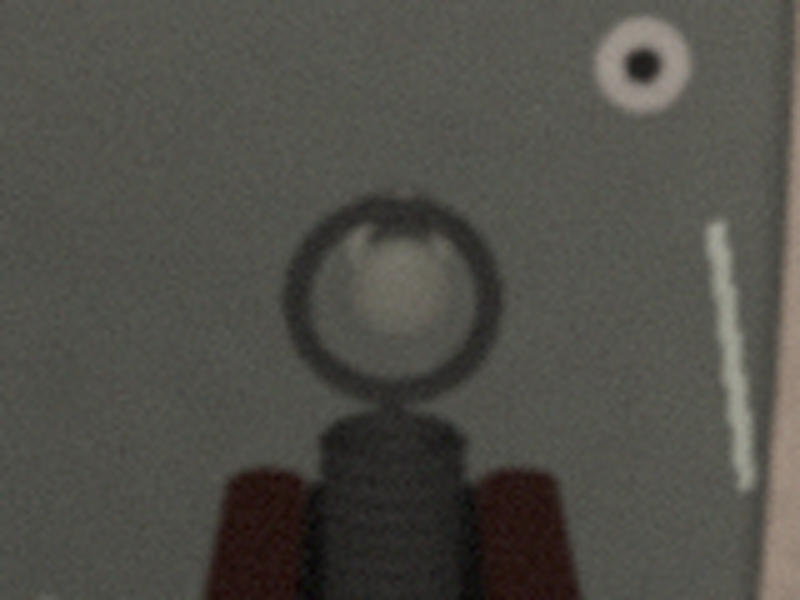

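The eye ring (crop centre (392, 298)) frames the post head (398, 285), centred to within 1 mm after parallax. Now I'll lower it over the head and pitch the eye down slightly.

Call:
move_arm(
  motion=[
    [-0.5,0.1,-1,0.003,0.017,0,8],
    [-1.1,0.2,-2.5,0.0065,0.034,0,8],
    [-1.1,0.0,-4,0.0065,0.034,0,8],
    [-1.1,0.0,-4,0.0065,0.034,0,8],
  ],
)

```text
t: 18.07
ee_pos: [617.5, 22.5, 4.4]
orientation: [2.021, -2.403, -0.003]
ft_force: [-6.5, 1.8, 0.6]
width: 12.9
```

Call:
move_arm(
  motion=[
    [-0.5,0.1,-1.5,0.003,0.017,0,8],
    [-1.1,0.2,-3,0.0065,0.034,0,8],
    [-1.1,0.2,-4.5,0.0065,0.034,0,8],
    [-1.1,0.2,-4.5,0.0065,0.034,0,8],
  ],
)

```text
t: 18.4
ee_pos: [616.4, 22.7, -0.0]
orientation: [2.007, -2.386, -0.045]
ft_force: [-5.5, 1.5, 1.8]
width: 13.1
```

Run:
```python
from h import *
r=look(["wrist"],["post_top","spring_eye","lever_hole"],"n")
o=get_obs();e=o["ee_pos"];print(o["t"],e.round(1),o["ft_force"].round(1),o["moment"].round(2),o["width"])
for l in r:
    for n,p,rc,ry in r[l]: print(l,n,p,rc,np.round(atz(ry,{"lever_hole":44.6,"post_top":37}.get(l,e[2]+30.3)),1))
im=get_image("wrist");g=im["color"].mean(2)
for c in(-2,0,2):
  for q in(-1,1):pass
print("head",proj(im,[644.5,17.5,37],True),"eye",proj(im,[644.5,17.5,31],True),"8mm",proj(im,[636.5,17.5,37],True))
a=g[232:268:2,304:346:2].round().astype(int);np.set_printoptions(linewidth=250);print(a)
```

```text
18.6 [6.164e+02 2.280e+01 2.000e-01] [-6.3 -0.3  0. ] [0.27 1.26 0.02] 13.026738073516912
post_top wrist 0.73 [254.5 323.7] [643.7  17.3  37. ]
spring_eye wrist 0.86 [250.1 325.3] [643.3  16.6  30.5]
head [252.68565769 323.06042282] eye [248.18619462 323.06344733] 8mm [268.64825065 326.03190397]
[[ 87  84  85  78  59  52  50  47  49  51  51  50  49  46  53  58  73  84  86  87  86]
 [ 85  82  73  49  45  51  52  70  71  68  61  51  61  56  52  50  49  66  84  84  86]
 [ 81  71  50  49  48  68  91  97  72  54  53  59  70  85  72  53  45  48  66  83  86]
 [ 74  48  49  49  69  97 107  84  58  57  60  52  57  74  98  82  53  52  47  72  85]
 [ 65  51  44  61  79 100 105  66  53  58  54  56  59  64  93 103  71  45  48  57  82]
 [ 51  44  56  81  85 102 100  66  62  72  75  71  66  67  93 101  86  62  50  48  66]
 [ 46  48  68  79  84  95 100  82  91 100 109 107  96  84  90  98  88  74  54  45  67]
 [ 47  53  79  83  82  84  96  96 110 110 120 116 115 105  90  87  84  80  57  46  52]
 [ 47  54  81  82  79  77  94 102 107 117 117 115 111 106  98  85  81  84  64  48  54]
 [ 45  51  79  80  84  84 100 104 110 114 113 113 106 104 107  91  85  86  62  52  52]
 [ 46  50  76  78  81  87  97 105 107 106 110 112 104 105  96  90  85  78  59  51  53]
 [ 49  50  76  79  77  85  99 102 108 104 106 103 100 103 100  98  83  79  51  44  55]
 [ 47  46  68  80  85  85  91 103 107 107 109 102 104  99  99  90  83  72  44  51  65]
 [ 54  45  50  73  79  81  89  98 101 104  99 104 104  97  88  84  76  54  44  54  79]
 [ 65  49  42  57  76  84  82  90 101 102  99 101  95  91  85  81  61  46  55  62  83]
 [ 80  66  50  45  54  75  77  84  86  86  92  89  84  87  81  57  47  49  47  73  80]
 [ 84  77  61  49  44  49  59  76  76  81  78  77  79  66  53  44  48  51  74  85  83]
 [ 82  81  75  56  51  50  50  45  48  54  58  48  49  46  45  50  58  73  83  85  83]]
```

No vertical force, and the eye at z of about 30 still rings the post head, so it is below the head. I'll ease it back against the neck until the post takes the tension.

Call:
move_arm(
  motion=[
    [-1,0.2,0,0,0,0,8],
    [-2,0.4,0,0,0,0,8],
    [-3,0.5,0,0,0,0,8],
    [-3,0.5,0,0,0,0,8],
  ],
)

```text
t: 18.98
ee_pos: [613.5, 23.3, 0.3]
orientation: [2.007, -2.386, -0.044]
ft_force: [-5.8, 2.5, 1.4]
width: 13.7
```

Call:
move_arm(
  motion=[
    [-0.5,0.1,0,0,0,0,8],
    [-1,0.2,0,0,0,0,8],
    [-1,0.2,0,0,0,0,8],
  ],
)

```text
t: 19.23
ee_pos: [612.9, 23.4, 0.5]
orientation: [2.008, -2.387, -0.043]
ft_force: [-4.5, 0.6, 0.4]
width: 12.9
```

Call:
move_arm(
  motion=[
    [-0.5,0.1,0,0,0,0,8],
    [-1,0.2,0,0,0,0,8],
    [-1,0.2,0,0,0,0,8],
  ],
)

```text
t: 19.48
ee_pos: [612.7, 23.5, 0.6]
orientation: [2.008, -2.388, -0.042]
ft_force: [-3.9, -0.7, -0.2]
width: 13.5
```

Run:
```python
from h import *
r=look(["wrist"],["post_top","spring_eye","lever_hole"],"p")
o=get_obs();e=o["ee_pos"];print(o["t"],e.round(1),o["ft_force"].round(1),o["moment"].round(2),o["width"])
for l in r:
    for n,p,rc,ry in r[l]: print(l,n,p,rc,np.round(atz(ry,{"lever_hole":44.6,"post_top":37}.get(l,e[2]+30.3)),1))
```

```text
19.6833 [6.127e+02 2.350e+01 5.000e-01] [-2.8  0.2  0.3] [ 0.05  0.78 -0.02] 13.226180970488048
post_top wrist 0.61 [244.1 324.5] [644.5  16.9  37. ]
spring_eye wrist 0.77 [252.2 326.7] [638.3  16.9  30.8]
lever_hole wrist 0.47 [450.4 323. ] [515.5  40.1  44.6]
```

Call:
move_arm(
  motion=[
    [-0.5,0.1,0,0,0,0,8],
    [-1,0.2,0,0,0,0,8],
    [-1,0.2,0,0,0,0,8],
  ],
)

```text
t: 19.93
ee_pos: [612.5, 23.6, 0.7]
orientation: [2.009, -2.389, -0.04]
ft_force: [-0.6, -1.3, -1.6]
width: 13.2
```

Call:
move_arm(
  motion=[
    [-0.5,0.1,0,0,0,0,8],
    [-1,0.2,0,0,0,0,8],
    [-1,0.2,0,0,0,0,8],
  ],
)

```text
t: 20.18
ee_pos: [612.2, 23.7, 0.8]
orientation: [2.01, -2.389, -0.039]
ft_force: [4.7, -3.2, -4.5]
width: 13.0
```

The gripper force has crossed zero, so the post carries the spring. I'll back off 1 mm, open and lift.

Call:
move_arm(
  motion=[
    [0.9,-0.2,0,0,0,0,8],
    [0.9,-0.2,0,0,0,0,14],
    [0.9,-0.2,0,0,0,0,20],
    [0.9,-0.2,0,0,0,0,30],
    [0.9,-0.2,0,0,0,0,30],
  ],
)

```text
t: 20.6
ee_pos: [611.0, 24.0, 0.6]
orientation: [2.008, -2.387, -0.043]
ft_force: [-0.5, -0.1, 1.3]
width: 28.5
```

Call:
move_arm(
  motion=[
    [0,0,3,0,0,0,30],
    [0,0,10,0,0,0,30],
    [0,0,22,0,0,0,30],
    [0,0,45,0,0,0,30],
    [0,0,80,0,0,0,30],
  ],
)

```text
t: 21.02
ee_pos: [609.4, 23.8, 79.9]
orientation: [2.006, -2.385, -0.047]
ft_force: [0.1, -0.2, -0.7]
width: 30.1
```

Call:
move_arm(
  motion=[
    [-10,-30,30,0,0,0,30],
    [-30,-65,40,0,0,0,30],
    [-50,-100,40,0,0,0,30],
    [-70,-125,40,0,0,0,30],
    [-70,-125,40,0,0,0,30],
  ],
)

```text
t: 21.43
ee_pos: [538.2, -104.7, 122.0]
orientation: [2.003, -2.39, -0.042]
ft_force: [0.0, -0.2, 0.3]
width: 30.3
```

Run:
```python
from h import *
r=look(["wrist","scene","side"],["post_top","spring_eye","lever_hole","hook_tip"],"q")
o=get_obs();e=o["ee_pos"];print(o["t"],e.round(1),o["ft_force"].round(1),o["width"])
for l in r:
    for n,p,rc,ry in r[l]: print(l,n,p,rc,np.round(atz(ry,{"lever_hole":44.6,"post_top":37}.get(l,33)),1))
w=get_image("wrist");a,b=proj(w,[580,35,40],True).astype(int);print(a,b)
A=w["color"][max(a-110,0):a+110,max(b-110,0):b+110,::-1];s=get_image("side")["color"][200:260,280:350,::-1]
cv2.imwrite("pics/q.png",np.hstack([cv2.resize(A,(400,400),interpolation=cv2.INTER_CUBIC),cv2.resize(s,(400,400),interpolation=cv2.INTER_CUBIC)]))
```

```text
22.1833 [ 541.4 -101.1  120.4] [0.5 0.1 0.4] 30.225921846535872
post_top wrist 0.91 [132.  148.6] [646.2  17.1  37. ]
post_top scene 0.91 [313.9 318.9] [641.1  14.6  37. ]
post_top scene 0.67 [263.5 294.3] [512.2  38.2  37. ]
post_top side 0.65 [224.7 289.7] [637.5  17.2  37. ]
post_top side 0.42 [364.4 270.8] [521.  481.9  37. ]
spring_eye wrist 0.77 [140.2 154.9] [638.4  15.1  33. ]
spring_eye scene 0.58 [311.9 318.5] [634.8  17.7  33. ]
spring_eye side 0.59 [227.1 292.6] [628.2  21.2  33. ]
spring_eye side 0.58 [234.4 331.5] [516.4  32.3  33. ]
lever_hole wrist 0.79 [292.2 163.8] [511.6  41.   44.6]
lever_hole scene 0.88 [267.  295.5] [526.1  33.   44.6]
lever_hole side 0.66 [233.4 330. ] [517.1  45.5  44.6]
hook_tip wrist 0.48 [283.6 163.3] [515.2  45.3  33. ]
hook_tip scene 0.62 [266.4 293.5] [515.   34.4  33. ]
hook_tip side 0.47 [233.6 331.7] [516.8  28.5  33. ]
217 152
```

View pics/q.png

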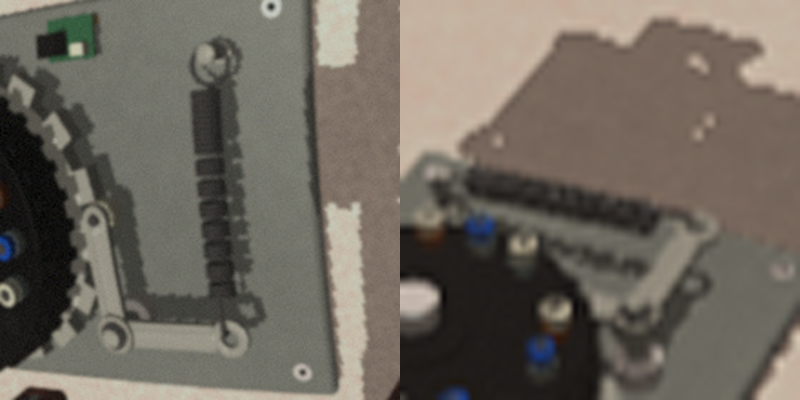

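The picture shows the spring stretched between the lever hole (230, 335) and the post (212, 60). The post head sits over the eye and the roller is in the turret's notch. I'm handing in.

```bash
python3 -c "
from h import *
print(close_job(),get_obs()['t'])"
```

```text
the job is handed in; nothing more can be done
the job is handed in; nothing more can be done
```

The spring is refitted and the job is handed in, at about 22 s of robot time. I hooked the leg down through the lever hole, stretched the spring and lowered its eye over the post, under the head. I then let the post take the tension, released the spring and moved the gripper clear.

**Last checks**
- **Picture:** the final wrist and side pictures show the spring stretched from lever to post. The eye is under the post's head and the roller is in the turret's notch.
- **Lever position:** the wrist camera put the lever hole at (511.6, 41.0), against a computed home of about (513, 40).
- **Release:** the gripper force had crossed zero before I opened, so the post was already carrying the spring.

**Disagreements**
- **Finger ends:** they sat about 28 mm above the reported TCP. My first closing missed the spring because of this. I found it in the side view, felt downwards and corrected for it.
- **Scene and side cameras:** their readings of the hole and post were up to about 15 mm off the wrist camera's. I relied on the wrist camera, which agreed with the stated dimensions.

I kept away from the bottle, screwdriver, dish and carton, but I did not measure them again at the end.

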